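# Load the reader and hold its spring key at the reading mark

### The arm

A 6-joint arm with a two-finger parallel gripper is mounted at the origin on the work surface. World frame = base frame: x ahead of the robot, y to its left, z up, the work surface at z = 0. Lengths are in m, angles in rad, forces in N, time in s.
With the tool pointing down it reaches from about 0.325 to 0.85 m from the base axis. Payload 15.5 kg.
Tool frame: the origin (TCP) lies at the very end of the fingers, on their centre line; the grasp point (between the pads) lies 19 mm behind it; z points along the fingers, y is the line along which they close (so a half turn about z gives the same grasp; the last joint's range is limited). The gripper opens to 91 mm and grips with 3 to 60 N. Pads are 32 mm wide; open, the fingers measure 118 mm over their backs; the gripper's body (76 mm by 178 mm) begins 60 mm behind the grasp point.
Start: joints at [1.087, 0.494, 1.345, -0, 1.302, -0.096], TCP at [0.236, 0.579, 0.214] pointing down, gripper open.
Joint ranges: [-2.91, 2.91], [-0.82, 2.16], [0.22, 2.67], [-1.22, 4.37], [0.12, 2.79], [-3.08, 3.08]. Speed limits (rad/s): [1.89, 1.89, 2.57, 3.01, 3.01, 3.01].

### API

Orientations are given as a unit quaternion [w, x, y, z].
In Python, from rig import manip gives the robot as it stands.
- The arm moves only by the shell command python3 -m creep 'ROWS' [FORCE]. ROWS is JSON, one flat list of numbers, 5 for each row, row after row: the shift along the world's x, y, z in cm, then the turn about the world's z in rad, then the opening, from 0 (shut) to 1 (fully open). In form: [dx, dy, dz, twist, claw, dx, dy, dz, twist, claw, ...]. A call has exactly 5 rows; each row shifts and turns the commanded pose from where the row before left it; what a row does not reach is not made up. A row lasts 1/12 s, in which the tool goes at most 41.7 mm and 7.16 degrees, less where a joint would pass 70% of its speed; a pose out of reach is approached as far as the arm can. A call is refused whole if a number of a shift passes 4.17 or a number of a turn 0.125, either way. A call with a gripper value outside its range is refused whole. The fingers move at their own pace and stop on an object; FORCE is the grip in N (left out, the last holds). Time passes only in rows, so rows that do not move let the fingers close, or fill a call up. It gives the time, the measured TCP pose, the force, the opening and the grip force at its end, in the units of the state.
- manip.sense(): the state, without advancing time (a new reading comes with each control period).
- manip.camera(name): name is "scene" or "top" or "wrist"; returns the picture (384x512x3 uint8, red, green, blue); there is no depth.
- manip.camera_info(name): a dict with "intrinsics" (3x3 intrinsics, pixels), "dist" ([k1, k2, p1, p2, k3] as OpenCV has them; the pictures are not rectified), "R" (3x3) and "t" (3): a world point X has camera coordinates R X + t; the wrist camera has in their place "T_tool_cam" (4x4, takes a point from camera to tool coordinates, whose origin is the TCP and whose axes are the flange's). Camera axes: x right, y down, z forward; pixel columns grow to the right and rows downward; lengths in m; the calibration is good to about 2 mm. A picture is of the moment at which its call begins: read the wrist's pose just before it. camera_info takes no time and is no camera call.
- manip.sign_off(): hands the job in; it is judged then, once.
The state is a dict: "time_s": time; "qpos": joint angles; "joint_vel": joint speeds; "effort": joint torques, N m; "eef_pos": TCP position; "eef_rot": TCP orientation; "force": force on the tool from outside, world axes, zero at the start; "moment": the same for the moment, N m; "width": finger opening in m; "grasp_force": force on a finger pad.
Only numpy, scipy, OpenCV 4.12 (cv2) and the standard library are available. Lean on these libraries where they do the work, as an engineer would, in place of code of your own. Each camera call takes 0.05 s, during which the arm holds its last target. There are 200 camera calls.

### The job

Pick the round metal sample disc off the bench, lay it flat in the round nest on top of the reader and let go of it. Then press the reader's spring-loaded key down to half of its 16 mm travel, where its top is level with the tops of the two steel posts beside it, without ever pushing it to its bottom stop, and keep it there: a reading needs at least two seconds, and the program finishes with the robot still holding the key at that mark. Leave the square tile, the beaker and the bottle where they stand.

Things in the scene. Friction and masses are not known exactly. Their poses are not given: they have to be found in the camera images.
- reader: low beige bench reader, fixed to the bench, 180 mm (its x) by 280 mm (its y), flat top 50 mm above the bench; origin: centre of its underside; x points to its far long edge, along which a raised panel (35 mm wide, centred at x = +70 mm) stands 18 mm above the top; z up. It stands in different places and yaws
- nest (a point): middle of the nest's floor on the reader's flat top, at (-20, +65) mm from the reader's origin, 50 mm above the bench, axes as the reader's. The nest, with a black floor, lies between two curved steel rims, on its +x and -x sides, 4 mm high, 6 mm thick, inner radius 22.5 mm (2.5 mm of play round the disc). Its +y and -y sides have no rim: gaps about 28 mm wide for the fingers
- key_top (a point): centre of the key's top face: round grey cap 32 mm across, 10 mm high, on a steel stem, at (-20, -65) mm from the reader's origin; 84 mm above the bench when up; moves with the key. Two fixed steel posts 10 mm thick stand 32 mm from its axis, towards the reader's +x and -x; their tops are 76 mm above the bench, the key top's height at half travel
- key (a joint): travel of the spring key in m: 0 up, grows as it is pressed straight down, 0.016 at its bottom stop, reading mark at 0.008. The spring pushes it back up with about 4.5 N at the start of the travel, 10 N at the mark and 16 N at the bottom
- disc: the sample: flat round aluminium-coloured disc, 40 mm in diameter, 8 mm thick, about 60 g, lying flat on the bench to the robot's right; origin: its centre, z along its axis
- tile: bystander: flat square tile of the same metal, 42 by 42 mm, 8 mm thick, lying flat on the bench to the robot's right; the disc and the tile may have changed places; origin: its centre
- beaker: bystander: empty glass beaker, 70 mm in diameter, 85 mm high, standing to the robot's right, outside the disc and tile; origin: centre of its underside
- bottle: bystander: blue plastic bottle, 70 mm in diameter, 190 mm high, standing to the robot's left outside the reader; origin: centre of its underside
Mind the look-alikes: they are no part of the job. What is shaped like the disc but orange or red is not meant.

How it is judged:
By the outcome, as a careful person would: the job done as asked, in the order asked, and still so for the second after the job is handed in, while the arm keeps its last pose, push and grip.
It also fails if it takes over 51 s, if anything falls off the work surface, if the arm or the gripper's body presses on something with over 40 N, if the wrist force passes 120 N, or if a joint passes its speed limit or range.

## Working session

There is one attempt and no reset: what is moved stays moved. The work goes in short steps, Python scripts to look and compute and a shell command to move; the robot and the scene stay as the last step left them, time stands still between calls to the robot, and variables do not carry over. Pictures are saved under pics/ and viewed, at most 12 in all, crops included, and the job is handed in when it is done.

```bash
mkdir -p pics; ls; python3 - <<'E'
from rig import manip
import cv2,numpy as np
s=manip.sense();print({k:np.round(v,3).tolist() for k,v in s.items()})
a=[]
for n in("scene","top"):
    p=manip.camera(n);cv2.imwrite(f'pics/{n}0.png',p[:,:,::-1]);i=manip.camera_info(n);print(n,{k:np.round(v,4).tolist() for k,v in i.items()})
print(manip.camera_info("wrist"))
E
```

```text
pics
{'time_s': 0.0, 'qpos': [1.088, 0.494, 1.346, -0.0, 1.303, -0.096], 'joint_vel': [-0.0, 0.001, 0.0, -0.001, 0.0, -0.0], 'effort': [-0.001, -87.88, -38.186, 0.071, 0.053, -0.0], 'eef_pos': [0.236, 0.578, 0.213], 'eef_rot': [-0.0, 0.193, 0.981, -0.001], 'force': [0.632, -0.487, -0.443], 'moment': [0.01, 0.012, 0.018], 'grasp_force': 0.0, 'width': 0.091}
scene {'intrinsics': [[381.0313, 0.0, 255.6413], [0.0, 381.0313, 189.8895], [0.0, 0.0, 1.0]], 'dist': [-0.0474, 0.0, 0.0, 0.0, 0.0], 'R': [[-0.5634, 0.8262, -0.0086], [0.6522, 0.4383, -0.6185], [-0.5072, -0.354, -0.7857]], 't': [0.3352, -0.3014, 1.3729]}
top {'intrinsics': [[437.6142, 0.0, 254.1536], [0.0, 437.6142, 190.8244], [0.0, 0.0, 1.0]], 'dist': [-0.074, 0.0, 0.0, 0.0, 0.0], 'R': [[0.0053, -1.0, -0.0004], [-0.9983, -0.0053, -0.0576], [0.0576, 0.0007, -0.9983]], 't': [0.0052, 0.5968, 1.1582]}
{'intrinsics': array([[271.7559808 ,   0.        , 254.00759044],
       [  0.        , 271.7559808 , 195.2783636 ],
       [  0.        ,   0.        ,   1.        ]]), 'dist': array([-0.06015273,  0.        ,  0.        ,  0.        ,  0.        ]), 'T_tool_cam': array([[-1.13166713e-04, -9.69338953e-01, -2.45727455e-01,
         6.81169396e-02],
       [ 9.99999420e-01,  1.53397945e-04, -1.06565728e-03,
         4.76246366e-04],
       [ 1.07067720e-03, -2.45727433e-01,  9.69338373e-01,
        -1.70119978e-01],
       [ 0.00000000e+00,  0.00000000e+00,  0.00000000e+00,
         1.00000000e+00]])}
```

View pics/top0.png

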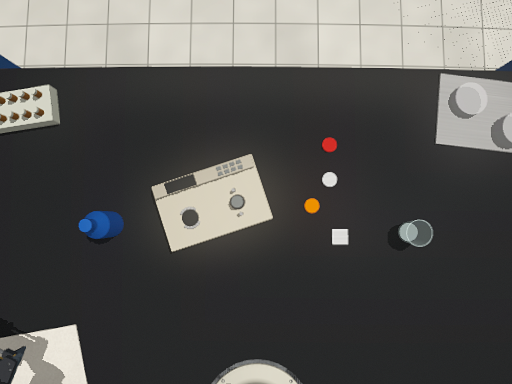

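View pics/scene0.png

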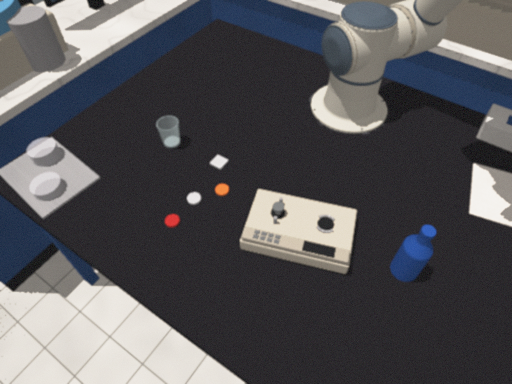

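The top view shows the aluminium disc at about (330,180), with the tile at (340,237) and the orange and red look-alikes at (312,206) and (330,145). On the reader, the nest is at (190,217) and the key at (237,202), with the panel on the far side. The scene view agrees: disc (194,198), nest (326,223), key (278,209).

```bash
cat > h.py <<'E'
import cv2,numpy as np
from rig import manip
from scipy.spatial.transform import Rotation as Ro
def cam(n,s=None):
    i=manip.camera_info(n)
    if n!="wrist": return i["intrinsics"],i["dist"],np.array(i["R"]),np.array(i["t"])
    q=s["eef_rot"];R=Ro.from_quat([q[1],q[2],q[3],q[0]]).as_matrix()
    T=np.eye(4);T[:3,:3]=R;T[:3,3]=s["eef_pos"];M=np.linalg.inv(T@i["T_tool_cam"])
    return i["intrinsics"],i["dist"],M[:3,:3],M[:3,3]
def ray(c,uv,z):
    K,d,R,t=c;p=cv2.undistortPoints(np.array(uv,float).reshape(-1,1,2),K,d)[:,0]
    D=np.c_[p,np.ones(len(p))]@R;C=-R.T@t
    return C+D*((z-C[2])/D[:,2])[:,None]
def proj(c,X):
    K,d,R,t=c;return cv2.projectPoints(np.array(X,float).reshape(-1,3),cv2.Rodrigues(R)[0],t,K,d)[0][:,0]
def blobs(mask,amin=30,amax=5000):
    out=[]
    for c in cv2.findContours(mask.astype(np.uint8),cv2.RETR_LIST,cv2.CHAIN_APPROX_NONE)[0]:
        m=cv2.moments(c)
        if amin<m['m00']<amax: out.append((m['m10']/m['m00'],m['m01']/m['m00'],m['m00'],cv2.minAreaRect(c)))
    return out
E
python3 - <<'E'
from h import *
for n,bx in(("top",(145,145,280,255)),("scene",(235,185,365,275))):
    im=cv2.imread(f'pics/{n}0.png');c=cam(n);hsv=cv2.cvtColor(im,cv2.COLOR_BGR2HSV)
    w=(hsv[...,2]>150)&(hsv[...,1]<40);print(n)
    for b in blobs(w,60,600):
        if (n=="top" and 300<b[0]<360 and 100<b[1]<260) or(n=="scene" and 170<b[0]<235 and 140<b[1]<230): print('white',np.round(b[:3],1),ray(c,b[:2],.008).round(4),b[3])
    x0,y0,x1,y1=bx;g=im[y0:y1,x0:x1].max(2)
    for th in(50,70,100,130):
      for b in blobs(g<th,60,700):
        u=(b[0]+x0,b[1]+y0);print(th,np.round(u,1),b[2],'z50',ray(c,u,.05)[0].round(4),'z84',ray(c,u,.084)[0].round(4),np.round(b[3][1],1))
    k=[cv2.resize(im[y0:y1,x0:x1],None,fx=4,fy=4,interpolation=cv2.INTER_NEAREST)]
    cv2.imwrite(f'pics/{n}c.png',k[0])
E
```

```text
top
white [339.5 236.  211. ] [[ 0.4762 -0.2227  0.008 ]] ((339.5, 236.5), (15.0, 15.0), 90.0)
white [329.2 179.  157. ] [[ 0.6305 -0.1953  0.008 ]] ((329.0, 179.0), (14.0, 14.0), 90.0)
50 [150.1 248.8] 118.5 z50 [0.4421 0.2786 0.05  ] z84 [0.4447 0.2705 0.084 ] [16. 17.]
70 [176.7 184.1] 190.5 z50 [0.6114 0.2113 0.05  ] z84 [0.609  0.2052 0.084 ] [ 9.9 29.2]
100 [189.6 217.4] 183.0 z50 [0.5245 0.1762 0.05  ] z84 [0.5246 0.1712 0.084 ] [15. 15.]
130 [189.6 217.3] 192.5 z50 [0.5248 0.1763 0.05  ] z84 [0.5249 0.1713 0.084 ] [15. 16.]
scene
white [193.5 197.5 111. ] [[ 0.634  -0.1933  0.008 ]] ((193.5, 197.5), (11.0, 13.0), 90.0)
white [218.6 161.3 129.5] [[ 0.4794 -0.2203  0.008 ]] ((218.40003967285156, 161.20001220703125), (14.310833930969238, 11.627553939819336), 26.56505012512207)
white [171.5 140.6 103. ] [[ 0.4928 -0.4078  0.008 ]] ((171.0, 141.0), (10.0, 14.0), 90.0)
50 [318.5 248.7] 188.0 z50 [0.6035 0.1981 0.05  ] z84 [0.6228 0.2038 0.084 ] [29.4  7.8]
50 [325.3 223.2] 94.0 z50 [0.5258 0.1763 0.05  ] z84 [0.5482 0.1829 0.084 ] [10. 13.]
70 [318.7 248.8] 220.0 z50 [0.6035 0.1985 0.05  ] z84 [0.6227 0.2043 0.084 ] [30.8  8.4]
70 [325.5 223.1] 113.0 z50 [0.5254 0.1764 0.05  ] z84 [0.5477 0.183  0.084 ] [10. 14.]
100 [318.6 248.7] 258.5 z50 [0.6034 0.1981 0.05  ] z84 [0.6227 0.2039 0.084 ] [31.5  9.4]
100 [325.4 223. ] 137.0 z50 [0.5253 0.176  0.05  ] z84 [0.5477 0.1827 0.084 ] [12. 15.]
100 [278.5 213.3] 66.0 z50 [0.568  0.0566 0.05  ] z84 [0.5886 0.0681 0.084 ] [ 7. 13.]
130 [318.5 248.8] 290.0 z50 [0.6038 0.1983 0.05  ] z84 [0.623 0.204 0.084] [32.8 10.2]
130 [325.4 223. ] 150.0 z50 [0.5252 0.1761 0.05  ] z84 [0.5476 0.1827 0.084 ] [15. 13.]
130 [278.4 213. ] 92.0 z50 [0.5675 0.056  0.05  ] z84 [0.5881 0.0675 0.084 ] [15.1  9.6]
```

View pics/topc.png

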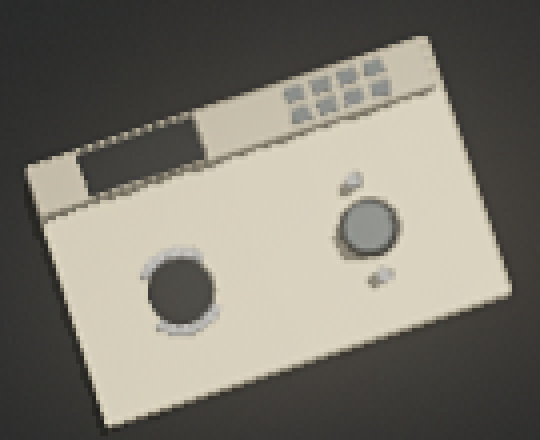

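The crop shows the nest's dark floor at crop (181,291), rims on its ±x sides, and the key cap at (369,228) between its posts. The front edge, (107,427)→(511,293), gives a yaw of about +18.4°. The disc is near (0.632,-0.194) and the nest near (0.525,0.176). I'll move above the disc now.

```bash
python3 -m creep '[1.8,-3.5,0,0.07,1, 1.8,-3.5,0,0.07,1, 1.8,-3.5,0,0.07,1, 1.8,-3.5,0,0.07,1, 1.8,-3.5,0,0.07,1]' 20 &&
python3 -m creep '[1.8,-3.5,0,0.07,0.8, 1.8,-3.5,0,0.07,0.8, 1.8,-3.5,0,0.07,0.8, 1.8,-3.5,0,0.07,0.8, 1.8,-3.5,0,0.07,0.8]' &&
python3 -m creep '[1.8,-3.5,0,0,0.8, 1.8,-3.5,0,0,0.8, 1.8,-3.5,0,0,0.8, 1.8,-3.5,0,0,0.8, 1.8,-3.5,0,0,0.8]' &&
python3 -m creep '[1.8,-3.5,0,0,0.8, 1.8,-3.5,0,0,0.8, 1.8,-3.5,0,0,0.8, 1.8,-3.5,0,0,0.8, 1.8,-3.5,0,0,0.8]' &&
python3 -m creep '[0.9,-1.8,-1.5,0,0.8, 0.9,-1.8,-1.5,0,0.8, 0.9,-1.8,-1.5,0,0.8, 0.9,-1.8,-1.5,0,0.8, 0,0,0,0,0.8]'
python3 - <<'E'
from h import *
s=manip.sense();im=manip.camera("wrist")[:,:,::-1].copy();cv2.imwrite('pics/w1.png',im);c=cam("wrist",s)
print(s['eef_pos'],s['eef_rot'])
hsv=cv2.cvtColor(im,cv2.COLOR_BGR2HSV)
for th in(110,140,170):
  for b in blobs((hsv[...,2]>th)&(hsv[...,1]<50),700,9000): print(th,np.round(b[:3],1),ray(c,b[:2],.008).round(4),b[3])
it=cv2.imread('pics/top0.png');print('key',ray(cam('top'),(237.2,201.9),.084))
E
```

```text
time_s: 0.52
eef_pos: [0.3265, 0.4018, 0.2137]
eef_rot: [-0.0, 0.017, 1.0, -0.0]
force: [1.4, 0.4, 1.4]
width: 0.0913
grasp_force: 0.0
time_s: 0.93
eef_pos: [0.4167, 0.2267, 0.2139]
eef_rot: [-0.0, -0.157, 0.988, -0.0]
force: [1.5, 0.6, -0.2]
width: 0.0732
grasp_force: 0.0
time_s: 1.35
eef_pos: [0.5067, 0.0516, 0.2138]
eef_rot: [-0.0, -0.155, 0.988, 0.0]
force: [1.1, 0.7, 0.6]
width: 0.0729
grasp_force: 0.0
time_s: 1.77
eef_pos: [0.5967, -0.1234, 0.2136]
eef_rot: [-0.0, -0.155, 0.988, 0.0]
force: [0.7, 0.2, 0.1]
width: 0.0728
grasp_force: 0.0
time_s: 2.18
eef_pos: [0.632, -0.196, 0.1504]
eef_rot: [-0.002, -0.155, 0.988, 0.001]
force: [-0.6, 0.4, 0.3]
width: 0.0729
grasp_force: 0.0
[ 0.63199578 -0.19595341  0.15036014] [-1.61917437e-03 -1.54521365e-01  9.87987910e-01  6.44431456e-04]
110 [  89.1  259.7 1483.5] [[ 0.7894 -0.3703  0.008 ]] ((87.0, 261.5), (35.0, 56.0), 90.0)
110 [ 251.2  256.2 8035.5] [[ 0.7185 -0.1721  0.008 ]] ((253.59109497070312, 250.1603240966797), (91.76008605957031, 253.90538024902344), 86.57878112792969)
110 [  25.3  247.5 2774.5] [[ 0.801  -0.4574  0.008 ]] ((2
[... 690 characters left out ...]
140 [ 274.4   44.3 1840. ] [[ 0.4784 -0.2227  0.008 ]] ((274.2000427246094, 44.400001525878906), (43.00697326660156, 45.53679656982422), 18.43494987487793)
140 [  89.7   11.9 1943.5] [[ 0.5038 -0.421   0.008 ]] ((78.5, 15.5), (31.0, 99.0), 90.0)
170 [254.2 187.8 916. ] [[ 0.6334 -0.1955  0.008 ]] ((254.0, 188.0), (34.0, 34.0), 90.0)
170 [ 455.1  179.2 7061.5] [[0.5486 0.033  0.008 ]] ((457.5, 186.5), (87.0, 107.0), 90.0)
170 [ 274.4   44.3 1799.5] [[ 0.4784 -0.2227  0.008 ]] ((274.25, 44.25000762939453), (42.37451934814453, 44.588111877441406), 18.43494987487793)
170 [  90.8   11.6 1659. ] [[ 0.5031 -0.4198  0.008 ]] ((77.5, 15.0), (30.0, 97.0), 90.0)
key [[0.56457662 0.05107181 0.084     ]]
```

View pics/w1.png

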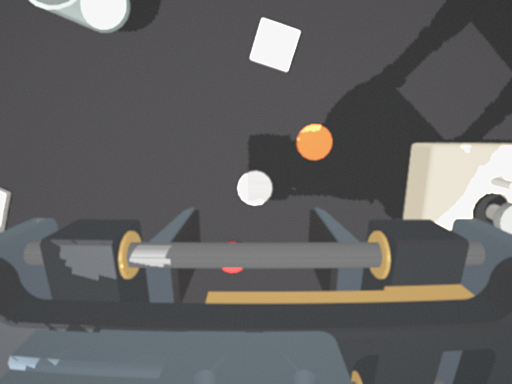

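The wrist view shows the disc at (254,188), which works out to (0.633,-0.1955). The tile is at (274,44) and orange at (314,142). The disc sits under the finger line, so I'll descend.

```bash
python3 -m creep '[0.13,0.03,-3,0.01,0.8, 0,0,-3,0,0.8, 0,0,-3,0,0.8, 0,0,-3,0,0.8, 0,0,0,0,0.8]' &&
python3 -m creep '[0,0,-1,0,0.8, 0,0,-1,0,0.8, 0,0,0,0,0.8, 0,0,0,0,0.8, 0,0,0,0,0.8]'
```

```text
time_s: 2.65
eef_pos: [0.6305, -0.1911, 0.0293]
eef_rot: [-0.003, -0.161, 0.987, 0.002]
force: [-1.8, 1.0, -1.5]
width: 0.0733
grasp_force: 0.0
time_s: 3.07
eef_pos: [0.6343, -0.1933, 0.0151]
eef_rot: [0.001, -0.16, 0.987, -0.0]
force: [1.2, -0.8, 0.2]
width: 0.0729
grasp_force: 0.0
```

```bash
python3 -m creep '[0,-0.1,-0.5,0,0.8, 0,0,0,0,0.8, 0,0,0,0,0.8, 0,0,0,0,0.8, 0,0,0,0,0.8]' && python3 -m creep '[0,0,0,0,0.8, 0,0,0,0,0.8, 0,0,0,0,0.8, 0,0,0,0,0.8, 0,0,0,0,0.8]'
python3 - <<'E'
from h import *
s=manip.sense();im=manip.camera("wrist")[:,:,::-1].copy();cv2.imwrite('pics/w2.png',im[120:320,130:380]);c=cam("wrist",s)
s2=manip.sense();print(s['eef_pos'],s2['eef_pos'],s['time_s'],s2['time_s'],s['qpos'])
hsv=cv2.cvtColor(im,cv2.COLOR_BGR2HSV)
for th in(140,170):
  for b in blobs((hsv[...,2]>th)&(hsv[...,1]<50),700,9000): print(th,np.round(b[:3],1),ray(c,b[:2],.008).round(4),b[3])
E
```

```text
time_s: 3.48
eef_pos: [0.6337, -0.1941, 0.009]
eef_rot: [0.0, -0.16, 0.987, -0.0]
force: [0.7, -0.8, 0.0]
width: 0.0728
grasp_force: 0.0
time_s: 3.9
eef_pos: [0.6336, -0.1941, 0.0089]
eef_rot: [-0.0, -0.16, 0.987, -0.0]
force: [0.2, 0.5, 0.3]
width: 0.073
grasp_force: 0.0
[ 0.63363952 -0.19409972  0.00892162] [ 0.63362514 -0.19411846  0.00891153] 3.9 3.95 [-3.87291161e-01  7.75830415e-01  1.42207797e+00 -3.44595913e-05
  9.43687064e-01 -2.28030079e+00]
140 [150.9 255.1 755.5] [[ 0.6738 -0.2568  0.008 ]] ((150.5, 256.0), (22.0, 43.0), 90.0)
140 [ 253.7  223.5 2163. ] [[ 0.6287 -0.1963  0.008 ]] ((253.5, 221.0), (44.0, 59.0), 90.0)
140 [297.3   7.4 794.5] [[ 0.498  -0.2138  0.008 ]] ((287.5, 10.5), (21.0, 71.0), 90.0)
170 [ 253.8  223.2 2059.5] [[ 0.6285 -0.1963  0.008 ]] ((253.5, 221.0), (42.0, 59.0), 90.0)
170 [297.6   7.3 764. ] [[ 0.4979 -0.2136  0.008 ]] ((288.0, 10.5), (21.0, 70.0), 90.0)
```

View pics/w2.png

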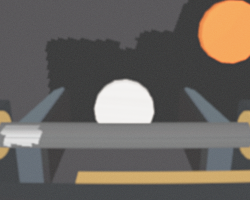

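The crop shows the disc centred between the fingers, partly hidden by the rod. I'll go down to z≈3 mm and close.

```bash
python3 -m creep '[0,-0.1,-0.3,0,0.8, 0,0,-0.3,0,0.8, 0,0,0,0,0.8, 0,0,0,0,0.8, 0,0,0,0,0.8]' && python3 -m creep '[0,0,0,0,0.4, 0,0,0,0,0.4, 0,0,0,0,0.3, 0,0,0,0,0.3, 0,0,0,0,0.3]' 25 && python3 -m creep '[0,0,0,0,0.3, 0,0,0,0,0.3, 0,0,0,0,0.3, 0,0,0,0,0.3, 0,0,0,0,0.3]'
```

```text
time_s: 4.37
eef_pos: [0.6336, -0.1951, 0.0028]
eef_rot: [-0.0, -0.16, 0.987, 0.0]
force: [0.5, 0.2, -0.1]
width: 0.0728
grasp_force: 0.0
time_s: 4.78
eef_pos: [0.6337, -0.1951, 0.003]
eef_rot: [0.0, -0.16, 0.987, -0.0]
force: [0.3, 0.4, 0.4]
width: 0.0423
grasp_force: 0.0
time_s: 5.2
eef_pos: [0.6337, -0.1951, 0.0029]
eef_rot: [0.0, -0.16, 0.987, -0.0]
force: [-0.2, -0.0, 1.1]
width: 0.0385
grasp_force: 25.0
```

```bash
python3 -m creep '[0,0,0.5,0,0.3, 0,0,1.5,0,0.3, 0,0,2.5,0,0.3, 0,0,3,0,0.3, 0,0,3,0,0.3]' &&
python3 -m creep '[0,1,3,0,0.3, -0.5,2,2,0,0.3, -0.5,3,0,0,0.3, -0.5,3,0,0,0.3, -0.5,3,0,0,0.3]' &&
python3 -m creep '[-0.5,3,0,0,0.3, -0.5,3,0,0,0.3, -0.5,3,0,0,0.3, -0.5,3,0,0,0.3, -0.5,3,0,0,0.3]' &&
python3 -m creep '[-0.4,3,0,0,0.3, 0,3,0,0,0.3, 0,2,0,0,0.3, 0,0,0,0,0.3, 0,0,0,0,0.3]' && python3 -m creep '[0,0,0,0,0.3, 0,0,0,0,0.3, 0,0,0,0,0.3, 0,0,0,0,0.3, 0,0,0,0,0.3]'
python3 - <<'E'
from h import *
s=manip.sense();im=manip.camera("wrist")[:,:,::-1].copy();cv2.imwrite('pics/w3.png',im);c=cam("wrist",s)
print(s['eef_pos'],s['eef_rot'])
v=im.max(2)
for th in(50,80,110):
  for b in blobs(v<th,600,6000): print(th,np.round(b[:3],1),'z50',ray(c,b[:2],.05).round(4),np.round(b[3][1],1))
print(proj(c,[[.525,.176,.05],[.565,.052,.084]]))
E
```

```text
time_s: 5.62
eef_pos: [0.6332, -0.195, 0.109]
eef_rot: [-0.0, -0.16, 0.987, 0.0]
force: [1.1, 0.2, -1.0]
width: 0.0388
grasp_force: 25.0
time_s: 6.03
eef_pos: [0.6133, -0.0742, 0.1588]
eef_rot: [0.001, -0.16, 0.987, -0.0]
force: [0.2, 0.5, -0.5]
width: 0.0388
grasp_force: 25.0
time_s: 6.45
eef_pos: [0.5882, 0.0763, 0.1583]
eef_rot: [0.0, -0.16, 0.987, -0.0]
force: [1.3, 0.2, -0.0]
width: 0.0388
grasp_force: 25.0
time_s: 6.87
eef_pos: [0.5844, 0.1557, 0.1581]
eef_rot: [0.0, -0.161, 0.987, -0.0]
force: [-0.7, 0.2, -1.2]
width: 0.0382
grasp_force: 25.0
time_s: 7.28
eef_pos: [0.5847, 0.1543, 0.1579]
eef_rot: [-0.0, -0.16, 0.987, -0.0]
force: [-0.0, 0.2, -0.2]
width: 0.0384
grasp_force: 25.0
[0.58470646 0.15430658 0.15793668] [-2.47887566e-05 -1.60006447e-01  9.87115969e-01 -1.72562877e-05]
50 [ 254.   279.2 1911.5] z50 [[0.6816 0.1861 0.05  ]] [22. 94.]
50 [ 293.9  150.9 1063. ] z50 [[0.53   0.1784 0.05  ]] [33.9 41.5]
50 [  19.6   88.4 1216. ] z50 [[ 0.5559 -0.1071  0.05  ]] [39. 40.]
80 [ 285.9  295.9 3722. ] z50 [[0.6909 0.2287 0.05  ]] [ 17.6 277. ]
80 [ 293.2  148.2 1384.5] z50 [[0.5277 0.1768 0.05  ]] [42. 42.]
80 [  19.4   88.3 1125.5] z50 [[ 0.5559 -0.1073  0.05  ]] [40.3 35.4]
110 [ 293.2  148.9 1519.5] z50 [[0.5283 0.1771 0.05  ]] [42.5 46.1]
110 [  19.1   88.2 1059. ] z50 [[ 0.5559 -0.1077  0.05  ]] [38.9 34.6]
[[293.39841352 145.38479714]
 [152.99960027 146.8845692 ]]
```

View pics/w3.png

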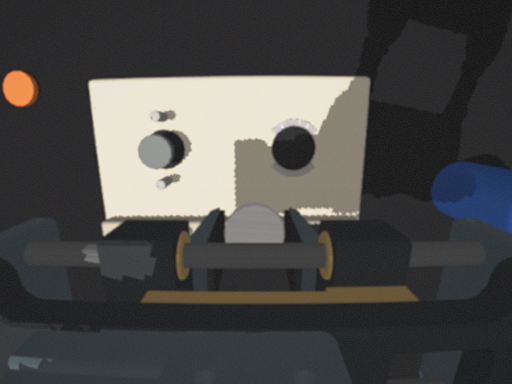

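The wrist view shows the held disc at (254,225), the nest floor at (293,148) and the key cap at (156,150), with its posts at (158,116) and (163,184). Next: check the disc's position in the hand, the reader's yaw and the key.

```bash
python3 - <<'E'
from h import *
from scipy.optimize import least_squares
s=manip.sense();c=cam("wrist",s);im=cv2.imread('pics/w3.png');g=cv2.cvtColor(im,cv2.COLOR_BGR2GRAY).astype(float)
# disc arc: strongest upward-going vertical edge per column
pts=[]
for u in range(238,271,2):
    col=cv2.GaussianBlur(g,(3,3),0)[196:222,u];d=np.abs(np.diff(col));pts.append((u,196.5+d.argmax()))
print(pts)
P=ray(c,pts,s['eef_pos'][2]+.005)[:,:2]
f=least_squares(lambda p:np.hypot(*(P-p).T)-.02,P.mean(0)+[.02,0],loss='soft_l1',f_scale=.0005)
print('disc',f.x,'rms',np.sqrt((f.fun**2).mean()),'minus TCP',f.x-s['eef_pos'][:2])
# front edge
pf=[]
for u in range(110,355,5):
    d=np.diff(g[65:92,u]);pf.append((u,65.5+d.argmax()))
E=ray(c,pf,.05)[:,:2];v=cv2.fitLine(E.astype(np.float32),cv2.DIST_HUBER,0,.001,.001).ravel();d=v[:2]*np.sign(v[1]);yaw=np.arctan2(-d[0],d[1]);print('yaw',np.degrees(yaw),'edge pt',v[2:])
n=np.array([-d[1],d[0]]) # -x reader
ctr=np.array([.5277,.1768]);print('nest to front edge (70mm expected)',(v[2:]-ctr)@n)
# key cap
hsv=cv2.cvtColor(im,cv2.COLOR_BGR2HSV)
for lo,hi in((90,190),(80,200)):
  m=((g>lo)&(g<hi)&(hsv[...,1]<45)).astype(np.uint8);m[:,:130]=0;m[:,185:]=0;m[:125]=0;m[175:]=0
  for b in blobs(m,300,3000):print('key',np.round(b[:3],1),ray(c,b[:2],.084)[0],np.round(b[3][1],1))
print('key from nest',ctr-.13*d)
for p in((158.5,116),(163,184)):print('post',ray(c,p,.076)[0])
E
```

```text
[(238, np.float64(210.5)), (240, np.float64(208.5)), (242, np.float64(207.5)), (244, np.float64(206.5)), (246, np.float64(206.5)), (248, np.float64(206.5)), (250, np.float64(205.5)), (252, np.float64(205.5)), (254, np.float64(205.5)), (256, np.float64(205.5)), (258, np.float64(205.5)), (260, np.float64(205.5)), (262, np.float64(206.5)), (264, np.float64(207.5)), (266, np.float64(207.5)), (268, np.float64(208.5)), (270, np.float64(209.5))]
disc [0.58508305 0.15440149] rms 0.00020238314246214098 minus TCP [ 3.94925940e-04 -5.29958017e-05]
yaw 18.68053 edge pt [0.48738775 0.07894688]
nest to front edge (70mm expected) 0.06953005296361325
key [156.2 150.3 952.5] [0.56709328 0.05568757 0.084     ] [40. 46.]
key [ 156.5  150.2 1001.5] [0.56690122 0.05592951 0.084     ] [40. 46.]
key from nest [0.56933784 0.05364851]
post [0.53798806 0.04768801 0.076     ]
post [0.59764642 0.06689718 0.076     ]
```

Disc offset in the hand is 0.4 mm, and the nest is 69.5 mm from the front edge (70 expected). The yaw is 18.7°. Moving above the nest.

```bash
python3 -m creep '[-1.5,0.6,0,0.005,0.3, -1.5,0.6,-1,0,0.3, -1.5,0.6,-2,0,0.3, -1.2,0.47,-2,0,0.3, 0,0,-2,0,0.3]' &&
python3 -m creep '[0,0,-0.8,0,0.3, 0,0,0,0,0.3, 0,0,0,0,0.3, 0,0,0,0,0.3, 0,0,0,0,0.3]' && python3 -m creep '[0,0,0,0,0.3, 0,0,0,0,0.3, 0,0,0,0,0.3, 0,0,0,0,0.3, 0,0,0,0,0.3]'
python3 - <<'E'
from h import *
s=manip.sense();print(s['eef_pos'],s['eef_rot'])
for n in("scene","wrist"):
    im=manip.camera(n)[:,:,::-1];cv2.imwrite(f'pics/{n}4.png',im)
a=cv2.imread('pics/scene4.png')[170:280,230:370];b=cv2.imread('pics/wrist4.png')[110:310,160:350]
cv2.imwrite('pics/c4.png',np.hstack([cv2.resize(a,(420,330)),cv2.resize(b,(314,330))]))
E
```

```text
time_s: 7.75
eef_pos: [0.5253, 0.1781, 0.0874]
eef_rot: [-0.001, -0.163, 0.987, 0.0]
force: [0.6, -0.0, -0.7]
width: 0.0384
grasp_force: 25.0
time_s: 8.17
eef_pos: [0.5286, 0.1776, 0.0809]
eef_rot: [0.001, -0.163, 0.987, 0.0]
force: [0.5, -0.6, -0.9]
width: 0.0387
grasp_force: 25.0
time_s: 8.58
eef_pos: [0.5277, 0.1776, 0.08]
eef_rot: [0.0, -0.163, 0.987, 0.0]
force: [0.7, 0.4, -0.3]
width: 0.0382
grasp_force: 25.0
[0.52766339 0.17763189 0.08001897] [ 5.87204335e-05 -1.62894500e-01  9.86643491e-01  5.79993326e-06]
```

View pics/c4.png

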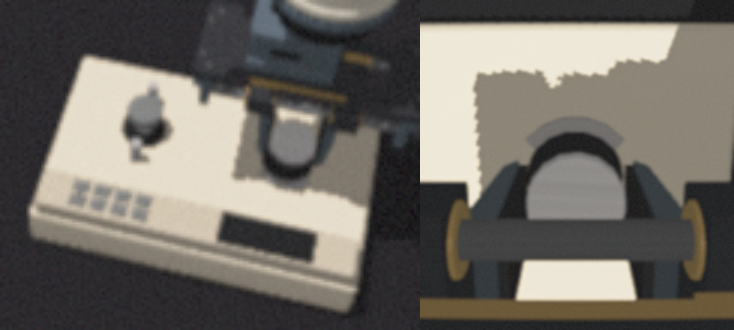

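The crops show the disc centred above the nest, with the front rim concentric with the disc edge. I'll descend to about 1.5 mm above the floor.

```bash
python3 -m creep '[0,-0.05,-1,0,0.3, 0,0,-0.6,0,0.3, 0,0,-0.3,0,0.3, 0,0,-0.2,0,0.3, 0,0,-0.1,0,0.3]' && python3 -m creep '[0,0,-0.1,0,0.3, 0,0,-0.1,0,0.3, 0,0,-0.1,0,0.3, 0,0,0,0,0.3, 0,0,0,0,0.3]' 
python3 - <<'E'
from h import *
a=manip.camera("scene")[170:280,230:370,::-1];b=manip.camera("wrist")[110:310,160:350,::-1]
cv2.imwrite('pics/c5.png',np.hstack([cv2.resize(a,(420,330)),cv2.resize(b,(314,330))]))
E
```

```text
time_s: 9.1
eef_pos: [0.5273, 0.177, 0.0573]
eef_rot: [-0.0, -0.163, 0.987, -0.0]
force: [-0.7, -0.8, -0.2]
width: 0.0383
grasp_force: 25.0
time_s: 9.52
eef_pos: [0.5277, 0.1771, 0.055]
eef_rot: [0.0, -0.163, 0.987, -0.0]
force: [0.3, -0.1, -0.4]
width: 0.0387
grasp_force: 25.0
```

View pics/c5.png

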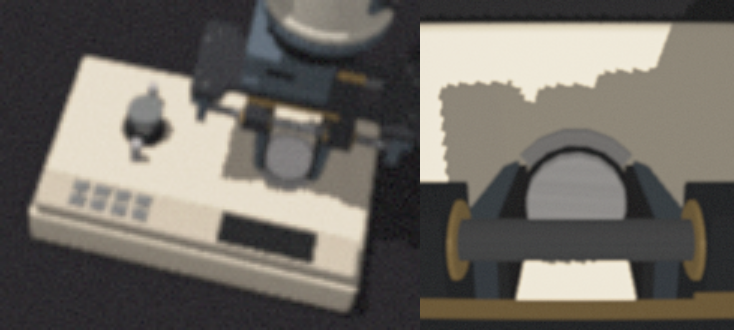

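The disc sits inside the rim with an even dark gap. Release, then rise.

```bash
python3 -m creep '[0,0,-0.06,0,0.3, 0,0,0,0,0.3, 0,0,0,0,0.42, 0,0,0,0,0.45, 0,0,0,0,0.5]' 5 && python3 -m creep '[0,0,0,0,0.55, 0,0,0,0,0.6, 0,0,0,0,0.65, 0,0,0,0,0.7, 0,0,0,0,0.7]' && python3 -m creep '[0,0,0.5,0,0.7, 0,0,2,0,0.7, 0,0,3,0,0.7, 0,0,3,0,0.7, 0,0,3,0,0.5]' &&
python3 -m creep '[2,0,0,0,0, 2,-1,0,0,0, 2,-2,0,0,0, 0,0,0,0,0, 0,0,0,0,0]' && python3 -m creep '[0,0,0,0,0, 0,0,0,0,0, 0,0,0,0,0, 0,0,0,0,0, 0,0,0,0,0]'
python3 - <<'E'
from h import *
s=manip.sense();im=manip.camera("wrist")[:,:,::-1].copy();cv2.imwrite('pics/w6.png',im);c=cam("wrist",s)
print(s['eef_pos'],s['eef_rot'],s['width'])
k=np.array([.569,.0537]);x=np.array([.9473,.3203]);print(proj(c,[[.5277,.177,.058],[*k,.084],[*(k-.032*x),.076],[*(k+.032*x),.076]]))
E
```

```text
time_s: 10.03
eef_pos: [0.5277, 0.1771, 0.0543]
eef_rot: [0.0, -0.163, 0.987, 0.0]
force: [0.8, -0.2, -0.9]
width: 0.0446
grasp_force: 0.0
time_s: 10.45
eef_pos: [0.5276, 0.1771, 0.0543]
eef_rot: [-0.0, -0.163, 0.987, -0.0]
force: [0.1, -0.2, -0.3]
width: 0.0635
grasp_force: 0.0
time_s: 10.87
eef_pos: [0.5273, 0.177, 0.1709]
eef_rot: [-0.0, -0.163, 0.987, -0.0]
force: [0.9, 1.0, -0.1]
width: 0.0597
grasp_force: 0.0
time_s: 11.28
eef_pos: [0.5882, 0.1463, 0.1694]
eef_rot: [0.0, -0.162, 0.987, -0.0]
force: [-1.3, 0.4, -0.2]
width: 0.0266
grasp_force: 0.0
time_s: 11.7
eef_pos: [0.5873, 0.1475, 0.1694]
eef_rot: [-0.0, -0.163, 0.987, 0.0]
force: [0.5, 0.4, -0.4]
width: 0.0007
grasp_force: 0.0
[0.58732183 0.14745411 0.16940659] [-2.65866848e-05 -1.63108076e-01  9.86608207e-01  2.67787645e-05] 0.000680795036982216
[[300.32869251 147.99779307]
 [166.0646504  149.68717992]
 [166.42247338 114.79638412]
 [170.94200316 181.49060172]]
```

View pics/w6.png

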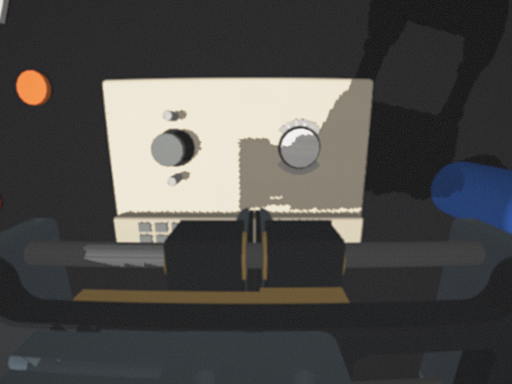

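The disc lies concentric in the nest at (300,147). The key cap is at about (170,148) with posts at (169,115) and (174,181), matching the predicted key position. I'll move over the key with the fingers closed.

```bash
python3 -m creep '[-0.4,-2,0,0,0, -0.4,-2,0,0,0, -0.4,-2,0,0,0, -0.4,-2,-1,0,0, -0.2,-1.35,-2,0,0]' 10 && python3 -m creep '[0,0,-2,0,0, 0,0,-1.5,0,0, 0,0,-0.5,0,0, 0,0,-0.3,0,0, 0,0,0,0,0]' && python3 -m creep '[0,0,0,0,0, 0,0,0,0,0, 0,0,0,0,0, 0,0,0,0,0, 0,0,0,0,0]'
python3 - <<'E'
from h import *
s=manip.sense();print(s['eef_pos'])
a=manip.camera("scene")[170:280,230:370,::-1];b=manip.camera("wrist")[110:310,160:350,::-1]
cv2.imwrite('pics/c7.png',np.hstack([cv2.resize(a,(420,330)),cv2.resize(b,(314,330))]))
E
```

```text
time_s: 12.17
eef_pos: [0.5705, 0.0522, 0.1409]
eef_rot: [0.002, -0.163, 0.987, -0.0]
force: [1.4, -0.1, -0.1]
width: 0.0009
grasp_force: 0.0
time_s: 12.58
eef_pos: [0.5697, 0.0538, 0.0963]
eef_rot: [-0.0, -0.163, 0.987, 0.0]
force: [0.4, 0.4, 0.8]
width: 0.0004
grasp_force: 0.0
time_s: 13.0
eef_pos: [0.5698, 0.0536, 0.0967]
eef_rot: [0.0, -0.163, 0.987, -0.0]
force: [0.1, -0.5, 0.8]
width: 0.0003
grasp_force: 0.0
[0.56979963 0.05364371 0.09666987]
```

View pics/c7.png

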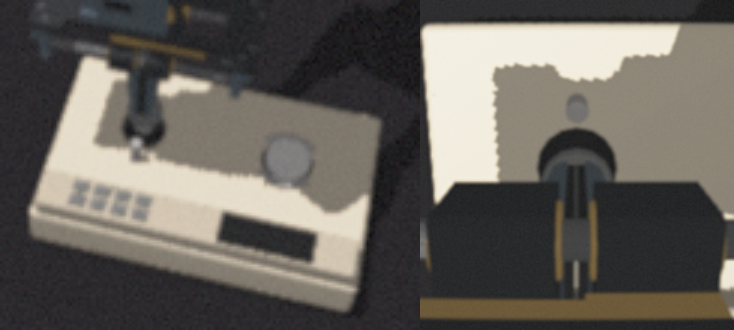

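The fingers are centred on the cap, and the disc is seated in the nest in the scene crop. Approaching in small steps to find contact.

```bash
python3 -m creep '[0,0,-0.5,0,0, 0,0,-0.4,0,0, 0,0,-0.1,0,0, 0,0,0,0,0, 0,0,0,0,0]' && python3 -m creep '[0,0,-0.1,0,0, 0,0,0,0,0, 0,0,0,0,0, 0,0,0,0,0, 0,0,0,0,0]' && python3 -m creep '[0,0,-0.1,0,0, 0,0,0,0,0, 0,0,0,0,0, 0,0,0,0,0, 0,0,0,0,0]' && python3 -m creep '[0,0,-0.1,0,0, 0,0,0,0,0, 0,0,0,0,0, 0,0,0,0,0, 0,0,0,0,0]' && python3 -m creep '[0,0,-0.1,0,0, 0,0,0,0,0, 0,0,0,0,0, 0,0,0,0,0, 0,0,0,0,0]'
```

```text
time_s: 13.52
eef_pos: [0.5695, 0.0536, 0.0861]
eef_rot: [-0.0, -0.163, 0.987, 0.0]
force: [0.5, -0.0, -0.7]
width: 0.0003
grasp_force: 0.0
time_s: 13.93
eef_pos: [0.5697, 0.0536, 0.0854]
eef_rot: [0.0, -0.163, 0.987, -0.0]
force: [-0.7, -0.3, 0.1]
width: -0.0
grasp_force: 0.0
time_s: 14.35
eef_pos: [0.5697, 0.0536, 0.0843]
eef_rot: [0.0, -0.163, 0.987, -0.0]
force: [0.0, 0.3, -0.2]
width: 0.0004
grasp_force: 0.2
time_s: 14.77
eef_pos: [0.5697, 0.0536, 0.0834]
eef_rot: [0.0, -0.163, 0.987, -0.0]
force: [-0.0, -1.1, 5.9]
width: 0.0005
grasp_force: 2.4
time_s: 15.18
eef_pos: [0.5697, 0.0536, 0.0824]
eef_rot: [0.0, -0.163, 0.987, -0.0]
force: [-1.3, 0.1, 5.5]
width: 0.0005
grasp_force: 2.6
```

Contact is at z≈0.084 as expected, so the mark is at z≈0.076.

```bash
python3 -m creep '[0,0,-0.2,0,0, 0,0,-0.2,0,0, 0,0,-0.1,0,0, 0,0,-0.1,0,0, 0,0,0,0,0]' && python3 -m creep '[0,0,0,0,0, 0,0,0,0,0, 0,0,0,0,0, 0,0,0,0,0, 0,0,0,0,0]'
python3 - <<'E'
from h import *
a=manip.camera("scene")[185:250,250:350,::-1];b=manip.camera("wrist")[110:310,160:350,::-1]
cv2.imwrite('pics/c8.png',np.hstack([cv2.resize(a,(480,312)),cv2.resize(b,(296,312))]))
F=[]
for _ in range(6): manip.camera("top"); s=manip.sense();F.append([*s['eef_pos'],s['force'][2]])
print(np.mean(F,0))
E
```

```text
time_s: 15.6
eef_pos: [0.5697, 0.0536, 0.0765]
eef_rot: [0.0, -0.163, 0.987, -0.0]
force: [-2.1, -0.3, 11.0]
width: 0.0005
grasp_force: 4.8
time_s: 16.02
eef_pos: [0.5697, 0.0536, 0.0766]
eef_rot: [0.0, -0.163, 0.987, -0.0]
force: [-2.6, 0.4, 10.8]
width: 0.0004
grasp_force: 4.8
[0.56969578 0.05359339 0.07662545 9.73623679]
```

View pics/c8.png

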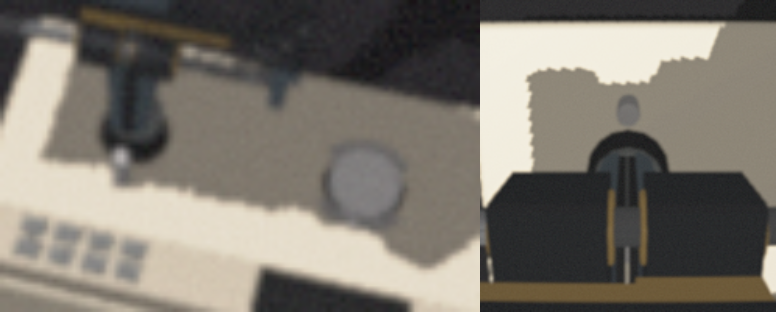

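The crop shows the fingers centred on the depressed cap and the disc still flat in the nest. I'll trim 0.5 mm and hold.

```bash
python3 -m creep '[0,0,-0.05,0,0, 0,0,0,0,0, 0,0,0,0,0, 0,0,0,0,0, 0,0,0,0,0]' && for i in 1 2 3 4 5 6 7; do python3 -m creep '[0,0,0,0,0, 0,0,0,0,0, 0,0,0,0,0, 0,0,0,0,0, 0,0,0,0,0]' | grep -E 'time|pos|force: \['; done
```

```text
time_s: 16.83
eef_pos: [0.5697, 0.0536, 0.0762]
eef_rot: [0.0, -0.163, 0.987, -0.0]
force: [-1.7, -0.4, 10.7]
width: 0.0004
grasp_force: 5.0
time_s: 17.25
eef_pos: [0.5697, 0.0536, 0.0762]
force: [-1.7, -1.0, 9.5]
time_s: 17.67
eef_pos: [0.5697, 0.0536, 0.0761]
force: [-2.6, 0.6, 9.6]
time_s: 18.08
eef_pos: [0.5697, 0.0536, 0.0761]
force: [-1.8, -0.9, 9.7]
time_s: 18.5
eef_pos: [0.5697, 0.0536, 0.0761]
force: [-2.1, -0.3, 10.1]
time_s: 18.92
eef_pos: [0.5697, 0.0536, 0.0762]
force: [-2.7, 0.7, 8.8]
time_s: 19.33
eef_pos: [0.5697, 0.0536, 0.0761]
force: [-2.4, -0.1, 9.9]
time_s: 19.75
eef_pos: [0.5697, 0.0536, 0.0761]
force: [-2.8, 0.9, 10.1]
```

The tool is at z=0.0761 with about 9.8 N, which matches the mark, and it has held there for about 3 s.

```bash
python3 -c "
from rig import manip
print(manip.sign_off())"
```

```text
the job is handed in; nothing more can be done
None
```

The disc was released in the nest and looks flat in the images; the robot was still holding the key at its half-travel mark (TCP z 0.0761 m, about 10 N, held about 3 s) when I handed the job in at about 20 s, with no verdict returned.

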